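Seat the reference thermometer in the dry block and start the run

TASK

Take the orange-headed thermometer probe out of the blue stand and lower it gently, without forcing or dropping it, into the empty blue-ringed well of the white dry block until its black collar rests on the metal. Only when it is fully home, push the block's green start button all the way down and let it come back up. Leave the grey-headed probe in the stand, the two capped tubes in the block, and the other things on the bench where they are.

Things in the scene. Friction and masses are not known exactly. Their poses are not given: they have to be found in the camera images.
- probe: The cordless thermometer probe to move, 40 to 85 g, upright in one of the stand's holes. Origin: on the axis at the collar's underside, where it rests. Above it the black collar, 22 mm in diameter, 6 mm high, then the round orange head, 18 mm in diameter, from 6 to 48 mm; below it a steel shaft 6 mm in diameter with a round end, 60 mm long. z is up along the axis; its yaw does not matter.
- probe_tip (a point): The lowest point of the probe's shaft, on the axis, 60 mm below the collar's underside. Moves with the probe.
- well_mouth (a point): Centre of the empty probe well at the level of the dry block's top face, 80 mm above the bench; its frame is that of the block. The well is vertical, 9 mm in diameter, 66 mm deep, with a 3 mm, 45 degree chamfer (15 mm across at the top), marked by a thin blue ring 30 mm in diameter. The polished shaft slides easily on it.
- dry_block: White housing 190 mm long (x), 130 mm wide (y), 80 mm high, aluminium insert in its flat top; fixed at a varying place and yaw (within 0.5 rad). Origin: centre of its underside. x points from the button end to the tube end; the probe well is at (-5, 0) mm, the button at (-68, 0) mm, two capped tubes at (55, 30) and (55, -30) mm.
- start (a joint): Travel of the green start button: 0 when up, 0.006 m when fully down. It springs back up; the push grows from 1.5 N at first touch to 5 N fully down.
- start_top (a point): Centre of the top of the green button, 26 mm in diameter, 22 mm above the block's top face when up, standing in a grey ring 42 mm in diameter and 12 mm high. Pushed straight down.
- stand: Blue plastic probe stand, 80 mm (x) by 120 mm (y) by 70 mm high, with two vertical holes 9 mm in diameter at (0, 30) and (0, -30) mm. Fixed to the bench at a varying place and yaw (up to about 0.5 rad). Origin: centre of its underside.
- other_probe: A second probe of the same shape, but with a grey head, in the stand's other hole. Stays there. Origin as for the probe.
- tube0: Small clear tube with a red cap (cap 21 mm in diameter, 10 mm high) sitting in the block's well at (55, 30) mm. Origin: centre of the cap's underside, level with the block's top. Stays there.
- tube1: The same with a yellow cap, in the block's well at (55, -30) mm. Stays there.
- sample_tray: Small white open tray 75 x 55 x 22 mm with a brown sample in it, on the bench. Origin: centre of its underside. Stays there.
- jar: Reddish jar with a white lid, 62 mm in diameter, 74 mm high, on the bench. Origin: centre of its underside. Stays there.
- tweezers: Steel tweezers about 120 mm long lying along their x on the bench, 7 mm high. Stay there.
- slide_box: Green slide box 91 x 101 x 32 mm on the bench. Origin: centre of its underside. Stays there.
Things that resemble listed ones, but are neither listed nor needed, are in the scene too. Of the things that look like the probe, the smallest one is meant. There is more than one size of the dry_block; the job needs the larger.

How it is judged:
By the outcome, as a careful person would: the job done as asked, in the order asked, and still so for the second after the job is handed in, with the robot touching nothing.
It also fails if it takes over 48 s, if anything falls off the work surface, if the arm or the gripper's body presses on something with over 40 N, if the wrist force passes 120 N, or if a joint passes its speed limit or range.

ROBOT

A 6-joint arm with a two-finger parallel gripper is mounted at the origin on the work surface. World frame = base frame: x ahead of the robot, y to its left, z up, the work surface at z = 0. Lengths are in m, angles in rad, forces in N, time in s.
With the tool pointing down it reaches from about 0.225 to 0.875 m from the base axis. Payload 3.4 kg.
Tool frame: the origin (TCP) lies at the very end of the fingers, on their centre line; the grasp point (between the pads) lies manip.grip_point_offset behind it (manip.grip_point_offset is the distance from the TCP to the grasp point, in m); z points along the fingers, y is the line along which they close (so a half turn about z gives the same grasp; the last joint's range is limited). The gripper opens to 85 mm and grips with 20 to 120 N. Pads are 22 mm wide; open, the fingers measure 114 mm over their backs; the gripper's body (76 mm by 85 mm) begins 54 mm behind the grasp point. The pads swing forward as they close: fully open they stand 13 mm farther back than shut.
Start: joints at [1.089, 0.276, 1.505, -0, 1.361, -0.121], TCP at [0.203, 0.538, 0.209] pointing down, gripper open.
Joint ranges: [-2.89, 2.89], [-0.75, 2.08], [0.22, 2.7], [-1.18, 4.32], [0.11, 2.71], [-2.7, 2.7]. Speed limits (rad/s): [2.57, 2.57, 3.14, 3.14, 3.14, 3.14].

INTERFACE

Orientations are given as a unit quaternion [w, x, y, z].
In Python, from rig import manip gives the robot as it stands.
- The arm moves only by the shell command python3 -m pendant 'ROWS' [FORCE]. ROWS is JSON, a list of rows, each an object of numbers: "jaw": the opening, from -1 (shut) to 1 (fully open); "tx", "ty", "tz": the shift along the world's x, y, z in cm; "ax", "ay", "az": the turn, a rotation vector about the world's x, y, z in degrees. In form: [{"jaw": .., "tx": .., "ty": .., "tz": .., "ax": .., "ay": .., "az": ..}, ...]. A call has 1 to 10 rows; each row is the pose to reach, as a shift and turn from the pose commanded when the call began; what a row does not reach only later rows make up. A row lasts 1/8 s, in which the tool goes at most 62.5 mm and 10.7 degrees, less where a joint would pass 70% of its speed; a pose out of reach is approached as far as the arm can. A call with a gripper value outside its range is refused whole. The fingers move at their own pace and stop on an object; FORCE is the grip in N (left out, the last holds). Time passes only in rows, so rows that repeat a pose let the fingers close. It gives the time, the measured TCP pose, the force, the opening and the grip force at its end, in the units of the state.
- manip.get_state(): the state, without advancing time (a new reading comes with each control period).
- manip.get_image(name): name is "side" or "top" or "wrist"; returns a dict with "pixels" (384x512x3 uint8, blue, green, red), "depth" (384x512 float32, m along the optical axis (not along the pixel's ray), 0 where there is no reading), "fx", "fy", "cx", "cy" (pixels), "pose" (4x4, takes a point from camera to world coordinates). Camera axes: x right, y down, z forward; pixel columns grow to the right and rows downward; lengths in m; the calibration is good to about 2 mm. A picture is of the moment at which its call begins.
- manip.sign_off(): hands the job in; it is judged then, once.
The state is a dict: "clock": time; "qpos": joint angles; "qd": joint speeds; "effort": joint torques, N m; "position": TCP position; "ee_rot": TCP orientation; "contact_force": force on the tool from outside, world axes, zero at the start; "moment": the same for the moment, N m; "width": finger opening in m; "gripper_force": force on a finger pad.
Only numpy, scipy, OpenCV 4.12 (cv2) and the standard library are available. Lean on these libraries where they do the work, as an engineer would, in place of code of your own. Each camera call takes 0.05 s, during which the arm holds its last target. There are 200 camera calls.

## Working session

There is one attempt and no reset: what is moved stays moved. The work goes in short steps, Python scripts to look and compute and a shell command to move; the robot and the scene stay as the last step left them, time stands still between calls to the robot, and variables do not carry over. Pictures are saved under pics/ and viewed, at most 10 in all, crops included, and the job is handed in when it is done.

```bash
mkdir -p pics; ls
python3 - <<'E'
from rig import manip
import cv2,numpy as np
for n in ("top","side"):
    im=manip.get_image(n); cv2.imwrite(f"pics/{n}0.png",im["pixels"]); np.savez(f"{n}0.npz",**im)
    print(n,im["fx"],im["fy"],im["cx"],im["cy"],np.round(im["pose"],3).tolist())
s=manip.get_state();print(s,manip.grip_point_offset)
E
```

```text
pics
top 495.1041966098948 495.1041966098948 258.57835369524855 196.2578863862195 [[0.001, -0.979, 0.203, 0.292], [-1.0, -0.001, 0.001, 0.12], [-0.001, -0.203, -0.979, 1.375], [0.0, 0.0, 0.0, 1.0]]
side 423.1079318034404 423.1079318034404 250.47357820389553 201.7626304624124 [[0.778, -0.323, 0.539, -0.08], [-0.628, -0.388, 0.674, -0.654], [-0.009, -0.863, -0.504, 0.67], [0.0, 0.0, 0.0, 1.0]]
{'clock': 0.1, 'qpos': array([ 1.08903127e+00,  2.76560702e-01,  1.50601546e+00,  1.80017057e-05,
        1.36070125e+00, -1.21001212e-01]), 'qd': array([-7.25310584e-04, -6.91199463e-04, -2.36193557e-03, -1.01512970e-05,
       -1.60277701e-03,  2.15515755e-04]), 'effort': array([ 2.05472468e-03, -4.17695224e+01, -2.46405923e+01,  4.73776299e-05,
        5.86491326e-03,  1.49912603e-05]), 'position': array([0.20273061, 0.53753212, 0.20850618]), 'ee_rot': array([-2.58457474e-04,  1.79407103e-01,  9.83774558e-01, -8.01797597e-04]), 'contact_force': array([-0.44026094, -0.19203276, -0.55557488]), 'moment': array([-0.03128396, -0.00878258, -0.00491127]), 'gripper_force': 0.0, 'width': 0.08534518636056304} 0.0187
```

View pics/top0.png

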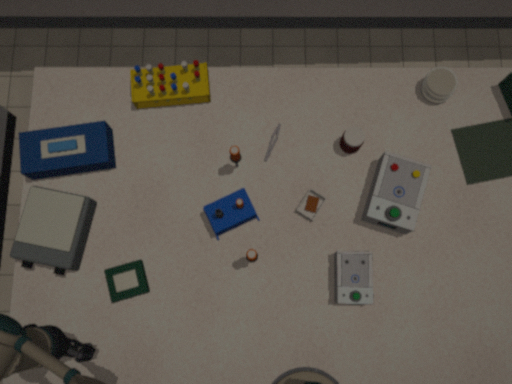

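View pics/side0.png

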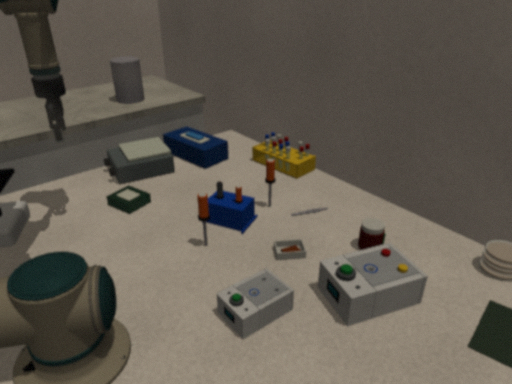

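The top view shows the stand at about (231,212), with the orange probe at (239,204) and the grey one at (219,213). Two larger decoy probes stand at (235,155) and (252,256). The large block is at (397,192), with its button at (394,213), red cap at (394,167), yellow cap at (416,174) and the well ring at about (399,191).

```bash
cat > h.py <<'E'
import numpy as np,cv2
def world(im):
    d=im["depth"]; v,u=np.mgrid[:d.shape[0],:d.shape[1]]
    p=np.stack([(u-im["cx"])/im["fx"]*d,(v-im["cy"])/im["fy"]*d,d,np.ones_like(d)],-1)
    return (p@np.asarray(im["pose"]).T)[...,:3]
def blobs(im,lo,hi,box=None,zr=None,mn=8):
    """colour blobs (HSV range): area, pixel centroid, median and mean world xyz"""
    W=world(im); m=cv2.inRange(cv2.cvtColor(im["pixels"],cv2.COLOR_BGR2HSV),lo,hi)>0
    if box: b=np.zeros_like(m); b[box[1]:box[3],box[0]:box[2]]=1; m&=b
    if zr: m&=(W[...,2]>zr[0])&(W[...,2]<zr[1])
    n,l,s,c=cv2.connectedComponentsWithStats(m.astype(np.uint8))
    for i in range(1,n):
        if s[i,4]>=mn:
            P=W[l==i]; print(s[i,4],c[i].round(1),np.median(P,0).round(4),"zmax",P[:,2].max().round(4))
def ray(im,uv,z):
    """world point of pixel at height z"""
    T=np.asarray(im["pose"]); r=T[:3,:3]@np.array([(uv[0]-im["cx"])/im["fx"],(uv[1]-im["cy"])/im["fy"],1]); return T[:3,3]+r*(z-T[2,3])/r[2]
E
python3 - <<'E'
from h import *
for n,box in (("top",(180,130,450,300)),("side",(150,140,450,340))):
    im=dict(np.load(n+"0.npz")); print(n)
    for k,lo,hi in (("green",(50,100,40),(85,255,255)),("red/or",(0,130,60),(15,255,255)),("yel",(20,120,80),(35,255,255)),("blue",(100,150,40),(130,255,255)),("ring",(100,60,60),(125,255,255))):
        print(k); blobs(im,lo,hi,box)
im=dict(np.load("top0.npz"));W=world(im)
m=(W[...,2]>.076)&(W[...,2]<.084); m[:,:360]=0;m[:140]=0;m[240:]=0
print("block top",cv2.minAreaRect(W[m][:,:2].astype(np.float32)),np.median(W[m][:,2]))
m=(W[...,2]>.064)&(W[...,2]<.075); m[:,:195]=0;m[:,265:]=0;m[:185]=0;m[245:]=0
print("stand top",m.sum(),cv2.minAreaRect(W[m][:,:2].astype(np.float32)),np.median(W[m][:,2]))
I=cv2.imread("pics/top0.png")
cv2.imwrite("pics/crop.png",np.hstack([cv2.resize(I[180:245,190:270],(400,325),interpolation=2),cv2.resize(I[145:240,355:440],(358,400),interpolation=2)[:325]]))
E
```

```text
top
green
71 [394.3 212.2] [ 0.514  -0.2317  0.1014] zmax 0.1089
37 [355.9 295.7] [ 0.2993 -0.1299  0.0727] zmax 0.0772
red/or
30 [235.9 154.6] [0.6562 0.1788 0.1509] zmax 0.1572
33 [394.2 167. ] [ 0.6388 -0.2422  0.0893] zmax 0.095
139 [311.5 203.5] [ 0.5543 -0.0268  0.0076] zmax 0.0128
10 [239.6 204.6] [0.5311 0.1708 0.1118] zmax 0.1179
25 [251.9 257.4] [0.3901 0.1374 0.1531] zmax 0.1579
yel
43 [416.  173.4] [ 0.6215 -0.3002  0.0889] zmax 0.093
blue
1190 [229.5 211.9] [0.5194 0.2001 0.0691] zmax 1.3747
ring
9 [395.7 188.1] [ 0.5838 -0.2446  0.0796] zmax 0.0821
9 [402.9 190.7] [ 0.575  -0.2652  0.0793] zmax 0.0856
1247 [229.1 210.9] [0.5222 0.2006 0.0692] zmax 1.3747
side
green
86 [346.5 269. ] [ 0.5092 -0.2373  0.0998] zmax 0.6704
49 [236.  297.1] [ 0.2967 -0.1331  0.0718] zmax 0.0744
red/or
33 [275.7 142.5] [0.8666 0.3905 0.0903] zmax 0.6704
11 [307.5 145.4] [0.9372 0.2952 0.0932] zmax 0.0974
15 [301.5 148.8] [0.9048 0.292  0.0919] zmax 0.0977
143 [270.1 169.6] [0.6585 0.1772 0.1311] zmax 0.6704
58 [238.2 193.5] [0.533  0.1671 0.0992] zmax 0.1172
182 [202.7 206.2] [0.3935 0.1305 0
[... 408 characters left out ...]
211.9 160.8] [0.6921 0.5378 0.0196] zmax 0.028
1280 [231. 211.] [0.5068 0.1693 0.0527] zmax 0.6704
ring
211 [204.5 143.4] [0.6864 0.5728 0.0753] zmax 0.0796
14 [287.5 143. ] [0.9005 0.3578 0.0916] zmax 0.0958
486 [230.2 201.1] [0.5187 0.1889 0.0695] zmax 0.6704
83 [248.4 222.8] [0.5489 0.1452 0.0075] zmax 0.023
10 [364.9 267.4] [ 0.5645 -0.2425  0.0791] zmax 0.0803
11 [375.9 269.5] [ 0.5779 -0.2634  0.0787] zmax 0.0818
block top ((0.5925321578979492, -0.22249950468540192), (0.20066270232200623, 0.19956977665424347), 71.42060852050781) 0.0794140467992488
stand top 1153 ((0.5255089998245239, 0.1993144154548645), (0.08144432306289673, 0.1199602261185646), 25.491567611694336) 0.06935741260687478
```

View pics/crop.png

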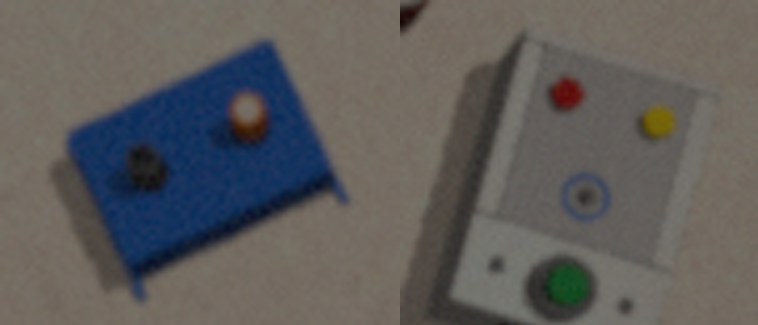

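```bash
python3 -m pendant '[{"jaw":1,"tx":4,"ty":-4,"tz":3,"az":-6},{"jaw":1,"tx":8,"ty":-8,"tz":6,"az":-12},{"jaw":1,"tx":12,"ty":-12,"tz":6,"az":-18},{"jaw":1,"tx":16,"ty":-16,"tz":6,"az":-24},{"jaw":1,"tx":20,"ty":-20,"tz":6,"az":-30},{"jaw":1,"tx":24,"ty":-24,"tz":6,"az":-36},{"jaw":1,"tx":28,"ty":-29,"tz":6,"az":-42},{"jaw":1,"tx":32,"ty":-34,"tz":6,"az":-44},{"jaw":1,"tx":33,"ty":-36.5,"tz":6,"az":-44},{"jaw":1,"tx":33,"ty":-36.5,"tz":6,"az":-44}]'
python3 - <<'E'
from rig import manip
from h import *
im=manip.get_image("wrist"); np.savez("w0.npz",**im); cv2.imwrite("pics/w0.png",im["pixels"])
s=manip.get_state();print(s["clock"],s["position"],s["ee_rot"])
print(im["fx"],im["cx"],im["cy"],np.round(im["pose"],3))
blobs(im,(0,120,60),(15,255,255),mn=40)
W=world(im);np.set_printoptions(suppress=True)
for zr in ((.105,.12),):
    m=((W[...,2]>zr[0])&(W[...,2]<zr[1])).astype(np.uint8)
    n,l,st,c=cv2.connectedComponentsWithStats(m)
    for i in range(1,n):
        if st[i,4]>50: P=W[l==i];print(st[i],c[i],P.mean(0),cv2.minEnclosingCircle(P[:,:2].astype(np.float32)))
E
```

```text
0.15 [0.20278439 0.53758811 0.20862148] [-2.12095884e-04  1.79421644e-01  9.83771997e-01 -6.98253652e-04]
278.1644208669312 257.20380394899286 193.02920197357898 [[ 0.353  0.884  0.307  0.124]
 [ 0.936 -0.333 -0.117  0.568]
 [-0.001  0.328 -0.945  0.374]
 [ 0.     0.     0.     1.   ]]invalid input at $[0]: expected keys jaw, tx, ty, tz, ax, ay, az
```

View pics/w0.png

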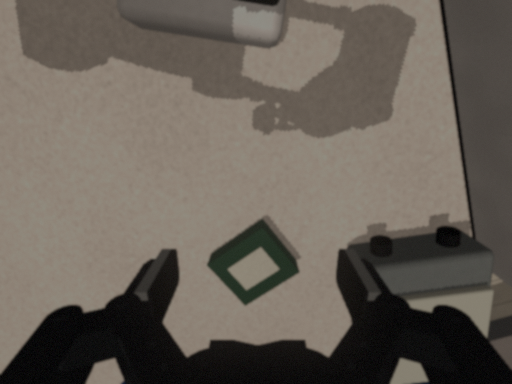

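The move was refused because every row needs all seven keys. The wrist picture therefore shows the starting pose, with the green frame at (253,262) between the fingers.

```bash
python3 -m pendant '[{"jaw":1,"tx":4,"ty":-4,"tz":3,"ax":0,"ay":0,"az":-6},{"jaw":1,"tx":8,"ty":-8,"tz":6,"ax":0,"ay":0,"az":-12},{"jaw":1,"tx":12,"ty":-12,"tz":6,"ax":0,"ay":0,"az":-18},{"jaw":1,"tx":16,"ty":-16,"tz":6,"ax":0,"ay":0,"az":-24},{"jaw":1,"tx":20,"ty":-20,"tz":6,"ax":0,"ay":0,"az":-30},{"jaw":1,"tx":24,"ty":-24,"tz":6,"ax":0,"ay":0,"az":-36},{"jaw":1,"tx":28,"ty":-29,"tz":6,"ax":0,"ay":0,"az":-42},{"jaw":1,"tx":32,"ty":-34,"tz":6,"ax":0,"ay":0,"az":-44},{"jaw":1,"tx":33,"ty":-36.5,"tz":6,"ax":0,"ay":0,"az":-44},{"jaw":1,"tx":33,"ty":-36.5,"tz":6,"ax":0,"ay":0,"az":-44}]'
cat > w.py <<'E'
import sys
from rig import manip
from h import *
np.set_printoptions(suppress=True,precision=4)
n=sys.argv[1]; zr=[float(a) for a in sys.argv[2:4]]
im=manip.get_image("wrist"); np.savez(n+".npz",**im); cv2.imwrite(f"pics/{n}.png",im["pixels"])
s=manip.get_state();print(s["clock"],s["position"],s["ee_rot"],"F",s["contact_force"],"w",s["width"],s["gripper_force"])
blobs(im,(0,120,60),(15,255,255),mn=40)
W=world(im); m=((W[...,2]>zr[0])&(W[...,2]<zr[1])).astype(np.uint8)
k,l,st,c=cv2.connectedComponentsWithStats(m)
for i in range(1,k):
    if st[i,4]>50: P=W[l==i];print(st[i],c[i],P.mean(0),cv2.minAreaRect(P[:,:2].astype(np.float32)))
E
python3 w.py w1 .106 .122
```

```text
clock: 1.4
position: [0.5338, 0.171, 0.2687]
ee_rot: [-0.0, 0.537, 0.844, -0.0]
contact_force: [-0.8, -0.2, 0.3]
width: 0.0852
gripper_force: 0.0
1.45 [0.533  0.1725 0.2688] [-0.0007  0.5358  0.8444 -0.0001] F [-0.1858 -0.3879 -0.9799] w 0.08548722348543113 0.0
594 [140.3 147.5] [0.4086 0.1502 0.1394] zmax 0.434
99 [261.4 163.8] [0.5347 0.1813 0.1046] zmax 0.1198
565 [360.8 206. ] [0.6562 0.1914 0.1356] zmax 0.434
336 [220.2 258.9] [ 0.5535 -0.0248  0.0091] zmax 0.434
[254 112  16  17 213] [261.7981 119.8169] [0.5129 0.2282 0.1189] ((0.5127441883087158, 0.22776871919631958), (0.016582079231739044, 0.017210863530635834), 25.993013381958008)
[137 136  19  23 125] [149.208 144.416] [0.4079 0.1483 0.1142] ((0.40588971972465515, 0.14590738713741302), (0.012841741554439068, 0.025666631758213043), 46.74229431152344)
[255 164  15  16 198] [262.0657 171.5455] [0.5384 0.1752 0.118 ] ((0.5387579202651978, 0.17453183233737946), (0.016758017241954803, 0.016833443194627762), 23.407989501953125)
[348 194  21  18 128] [355.     199.8984] [0.6576 0.1904 0.1142] ((0.6594988107681274, 0.18920756876468658), (0.024957168847322464, 0.011031243950128555), 70.8760757446289)
```

View pics/w1.png

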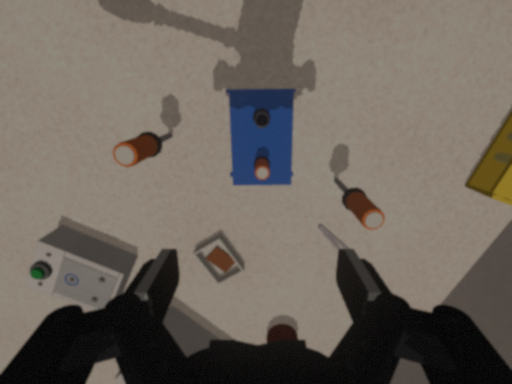

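The wrist view shows the stand's orange probe top at (262,171) and the grey one at (262,120). The decoys are at (125,153) and (372,218), clear of the gripper. The probe is at (0.538, 0.173) with its top at z=0.118, as it must be, so I can descend.

```bash
python3 -m pendant '[{"jaw":0.3,"tx":0.5,"ty":0,"tz":-4,"ax":0,"ay":0,"az":0},{"jaw":0.3,"tx":0.5,"ty":0,"tz":-8,"ax":0,"ay":0,"az":0},{"jaw":0.3,"tx":0.5,"ty":0,"tz":-12,"ax":0,"ay":0,"az":0},{"jaw":0.3,"tx":0.5,"ty":0,"tz":-15,"ax":0,"ay":0,"az":0},{"jaw":0.3,"tx":0.5,"ty":0,"tz":-17,"ax":0,"ay":0,"az":0},{"jaw":0.3,"tx":0.5,"ty":0,"tz":-18.5,"ax":0,"ay":0,"az":0},{"jaw":0.3,"tx":0.5,"ty":0,"tz":-18.5,"ax":0,"ay":0,"az":0},{"jaw":0.3,"tx":0.5,"ty":0,"tz":-18.5,"ax":0,"ay":0,"az":0}]' 30
python3 -m pendant '[{"jaw":-1,"tx":0,"ty":0,"tz":0,"ax":0,"ay":0,"az":0},{"jaw":-1,"tx":0,"ty":0,"tz":0,"ax":0,"ay":0,"az":0},{"jaw":-1,"tx":0,"ty":0,"tz":0,"ax":0,"ay":0,"az":0},{"jaw":-1,"tx":0,"ty":0,"tz":0,"ax":0,"ay":0,"az":0},{"jaw":-1,"tx":0,"ty":0,"tz":0,"ax":0,"ay":0,"az":0},{"jaw":-1,"tx":0,"ty":0,"tz":0,"ax":0,"ay":0,"az":0}]' 30
```

```text
clock: 2.45
position: [0.5386, 0.1736, 0.0852]
ee_rot: [0.001, 0.535, 0.845, 0.001]
contact_force: [0.3, -0.4, 0.7]
width: 0.0556
gripper_force: 0.0
clock: 3.2
position: [0.5385, 0.1731, 0.085]
ee_rot: [0.001, 0.535, 0.845, 0.0]
contact_force: [-0.4, 0.8, 6.0]
width: 0.0164
gripper_force: 29.5
```

```bash
python3 -m pendant '[{"jaw":-1,"tx":0,"ty":0,"tz":0.5,"ax":0,"ay":0,"az":0},{"jaw":-1,"tx":0,"ty":0,"tz":1.5,"ax":0,"ay":0,"az":0},{"jaw":-1,"tx":0,"ty":0,"tz":3.5,"ax":0,"ay":0,"az":0},{"jaw":-1,"tx":0,"ty":0,"tz":6,"ax":0,"ay":0,"az":0},{"jaw":-1,"tx":0,"ty":0,"tz":9,"ax":0,"ay":0,"az":0},{"jaw":-1,"tx":0,"ty":0,"tz":12,"ax":0,"ay":0,"az":0},{"jaw":-1,"tx":0,"ty":0,"tz":14,"ax":0,"ay":0,"az":0},{"jaw":-1,"tx":0,"ty":0,"tz":14,"ax":0,"ay":0,"az":0}]'
python3 -m pendant '[{"jaw":-1,"tx":0,"ty":-3,"tz":0,"ax":0,"ay":0,"az":6},{"jaw":-1,"tx":0,"ty":-7,"tz":0,"ax":0,"ay":0,"az":12},{"jaw":-1,"tx":0,"ty":-11,"tz":0,"ax":0,"ay":0,"az":18},{"jaw":-1,"tx":0,"ty":-15,"tz":0,"ax":0,"ay":0,"az":24},{"jaw":-1,"tx":0,"ty":-19,"tz":0,"ax":0,"ay":0,"az":30},{"jaw":-1,"tx":0,"ty":-23,"tz":0,"ax":0,"ay":0,"az":36},{"jaw":-1,"tx":0,"ty":-27,"tz":0,"ax":0,"ay":0,"az":42},{"jaw":-1,"tx":0,"ty":-31,"tz":0,"ax":0,"ay":0,"az":48},{"jaw":-1,"tx":0,"ty":-33,"tz":0,"ax":0,"ay":0,"az":48},{"jaw":-1,"tx":0,"ty":-33,"tz":0,"ax":0,"ay":0,"az":48}]'
python3 w.py w2 .095 .112
python3 - <<'E'
from rig import manip
from h import *
im=manip.get_image("side"); np.savez("s2.npz",**im); cv2.imwrite("pics/s2.png",im["pixels"])
a=cv2.imread("pics/w2.png"); cv2.imwrite("pics/w2s2.png",cv2.resize(np.hstack([a,cv2.resize(im["pixels"][120:312,200:456],(512,384))]),(800,300)))
E
```

```text
clock: 4.2
position: [0.539, 0.1732, 0.2262]
ee_rot: [0.001, 0.535, 0.845, 0.001]
contact_force: [-0.3, 0.0, -1.1]
width: 0.0161
gripper_force: 29.4
clock: 5.45
position: [0.5377, -0.1574, 0.2234]
ee_rot: [-0.001, 0.147, 0.989, 0.001]
contact_force: [-0.5, 0.6, -0.5]
width: 0.0164
gripper_force: 29.4
5.5 [ 0.5377 -0.1563  0.2236] [-0.0007  0.146   0.9893  0.0009] F [ 1.2256  0.4222 -0.7224] w 0.016246306271777918 29.39259946346283
678 [352.3 144.9] [ 0.554  -0.0261  0.0091] zmax 0.3889
996 [257.4 236.8] [ 0.5304 -0.1542  0.2445] zmax 0.3889
[173 167  25  24 461] [185.1432 178.4512] [ 0.5138 -0.2301  0.1022] ((0.5144125819206238, -0.23121394217014313), (0.024725016206502914, 0.024418620392680168), 24.9415283203125)
```

View pics/w2s2.png

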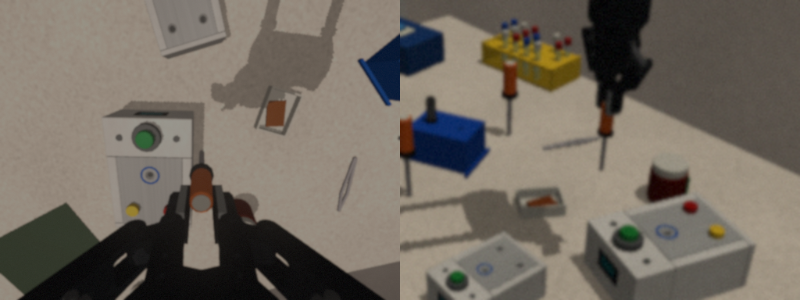

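The probe is held upright, with its shaft tip at about (258,200) in the wrist frame. The blue ring is at about (192,224), and the button at (187,177).

```bash
cat > ring.py <<'E'
import sys
from h import *
def ring(n,box,lo=(95,60,40)):
    im=dict(np.load(n)); h=cv2.cvtColor(im["pixels"],cv2.COLOR_BGR2HSV); m=cv2.inRange(h,lo,(130,255,255))
    b=np.zeros_like(m); b[box[1]:box[3],box[0]:box[2]]=255; m&=b
    p=np.argwhere(m)[:,::-1]; q=np.array([ray(im,a,.08)[:2] for a in p]).astype(np.float32)
    (c,r)=cv2.minEnclosingCircle(q)
    A=np.c_[2*q,np.ones(len(q))]; s=np.linalg.lstsq(A,(q**2).sum(1),rcond=None)[0]
    print(n,len(p),p.mean(0),"lsq",s[:2],"r",np.sqrt(s[2]+s[0]**2+s[1]**2),"enc",c,r)
E
python3 - <<'E'
from ring import *
ring("w2.npz",(172,205,215,245)); ring("top0.npz",(388,180,410,202)); ring("s2.npz",(355,255,390,285))
for n,box in (("w2.npz",(100,200,230,300)),):
    im=dict(np.load(n)); print("cap");blobs(im,(15,120,80),(35,255,255),box)
# probe in side view: tip and head
im=dict(np.load("s2.npz")); W=world(im)
print("w2 tip region"); 
I=cv2.imread("pics/w2.png")[180:300,200:320]; J=cv2.imread("pics/s2.png")[170:235,310:370]
cv2.imwrite("pics/c3.png",np.hstack([cv2.resize(I,(400,400),interpolation=2),cv2.resize(J,(369,400),interpolation=2)]))
E
```

```text
w2.npz 109 [191.2293578  223.95412844] lsq [ 0.57451734 -0.2518245 ] r 0.013575304078585336 enc (0.5745213031768799, -0.2518089711666107) 0.014679831452667713
top0.npz 25 [398.44 190.96] lsq [ 0.57403243 -0.2533071 ] r 0.013251541370109783 enc (0.5743096470832825, -0.25317952036857605) 0.014679309912025928
s2.npz 26 [370.80769231 268.53846154] lsq [ 0.5725429  -0.25270005] r 0.01316560005581454 enc (0.5720373392105103, -0.25265559554100037) 0.014732932671904564
cap
205 [169.4 268.5] [ 0.6195 -0.2966  0.0909] zmax 0.093
w2 tip region
```

View pics/c3.png

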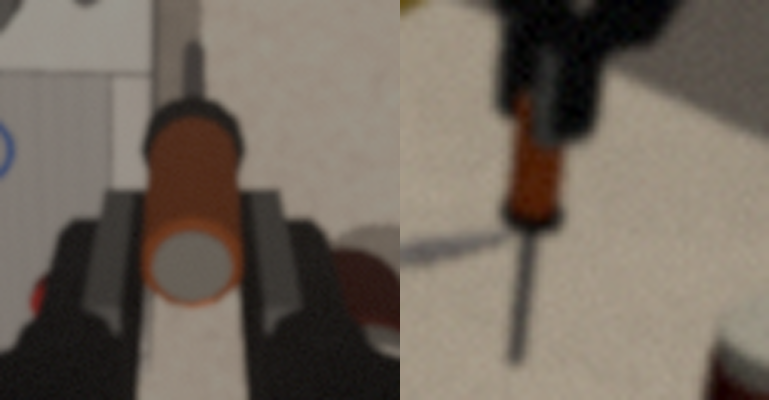

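The crops show the tip at wrist pixel (257.9,192.5) and head-top centre at (257,259.5). In the side view the collar underside is at (331.1,207.1) and the tip at (328.7,228.5). Next I compare these with the pixels a perfectly vertical probe would give.

Run:
```python
from h import *
def proj(im,p):
    T=np.linalg.inv(im["pose"]); c=T[:3,:3]@p+T[:3,3]; return np.array([im["fx"]*c[0]/c[2]+im["cx"],im["fy"]*c[1]/c[2]+im["cy"]]).round(1)
b=np.array([.5377,-.1566,.2236])
for n in("w2","s2"):
    im=dict(np.load(n+".npz"))
    for k,dz in(("head",.033),("collar",-.015),("tip",-.075)): print(n,k,proj(im,b+[0,0,dz]))
im=dict(np.load("w2.npz"))
print("wrist: head",ray(im,(257,259.5),.2566),"tip",ray(im,(257.9,192.5+.8),.1486))
from scipy.optimize import least_squares
# tip xyz from both views
ims=[dict(np.load("w2.npz")),dict(np.load("s2.npz"))]
f=lambda p:np.r_[proj(ims[0],p)-[257.9,193],proj(ims[1],p)-[328.7,228.3]]
r=least_squares(f,b-[0,0,.075],diff_step=1e-3);print("tip",r.x,r.fun)
W=world(im); m=np.zeros(W.shape[:2],bool); m[180:300,225:290]=1
m&=(cv2.inRange(cv2.cvtColor(im["pixels"],cv2.COLOR_BGR2HSV),(0,120,60),(15,255,255))>0); print(np.percentile(W[m][:,2],[1,50,99]))
m[:]=0; m[254:264,252:262]=1; print("headtop",np.median(W[m],0))
```

```text
w2 head [257.7 259.2]
w2 collar [257.5 222. ]
w2 tip [257.4 194.1]
s2 head [333.3 185. ]
s2 collar [331.3 204.9]
s2 tip [328.9 228.3]
wrist: head [ 0.53775869 -0.15704317  0.2566    ] tip [ 0.53705264 -0.15591686  0.1486    ]
tip [ 0.53701758 -0.15604441  0.14833407] [-0.1  0.2 -0.2  0.1]
[0.21502668 0.24451302 0.26143813]
headtop [ 0.53638608 -0.1568417   0.25778215]
```

```bash
python3 -m pendant '[{"jaw":-1,"tx":1.2,"ty":-3,"tz":0,"ax":0,"ay":0,"az":0},{"jaw":-1,"tx":2.4,"ty":-6,"tz":0,"ax":0,"ay":0,"az":0},{"jaw":-1,"tx":3.3,"ty":-8.5,"tz":0,"ax":0,"ay":0,"az":0},{"jaw":-1,"tx":3.7,"ty":-9.6,"tz":-1,"ax":0,"ay":0,"az":0},{"jaw":-1,"tx":3.7,"ty":-9.6,"tz":-3,"ax":0,"ay":0,"az":0},{"jaw":-1,"tx":3.7,"ty":-9.6,"tz":-5,"ax":0,"ay":0,"az":0},{"jaw":-1,"tx":3.7,"ty":-9.6,"tz":-6,"ax":0,"ay":0,"az":0},{"jaw":-1,"tx":3.7,"ty":-9.6,"tz":-6,"ax":0,"ay":0,"az":0},{"jaw":-1,"tx":3.7,"ty":-9.6,"tz":-6,"ax":0,"ay":0,"az":0}]'
python3 w.py w3 .095 .108
python3 - <<'E'
from rig import manip
from h import *
im=manip.get_image("side"); np.savez("s3.npz",**im); cv2.imwrite("pics/s3.png",im["pixels"])
a=cv2.imread("pics/w3.png")
cv2.imwrite("pics/c4.png",np.hstack([cv2.resize(a[140:260,200:320],(400,400),interpolation=2),cv2.resize(im["pixels"][210:300,330:420],(400,400),interpolation=2)]))
E
```

```text
clock: 6.68
position: [0.5755, -0.2528, 0.1651]
ee_rot: [0.001, 0.145, 0.989, -0.0]
contact_force: [-0.4, -0.3, -0.3]
width: 0.0163
gripper_force: 29.4
6.725 [ 0.5756 -0.253   0.1653] [ 0.0009  0.1448  0.9895 -0.0003] F [-0.1113 -0.0528 -0.2989] w 0.01630291637436799 29.435017704963684
1122 [450.8  96. ] [ 0.555  -0.0255  0.009 ] zmax 0.3304
1004 [257.4 236.7] [ 0.5682 -0.2497  0.186 ] zmax 0.3304
57 [289.2 242.5] [ 0.6331 -0.2366  0.0898] zmax 0.2001
115 [370.1 272.1] [ 0.7123 -0.1606  0.0579] zmax 0.3304
[245 107  31  32 799] [260.0501 122.3467] [ 0.5141 -0.2315  0.1026] ((0.5145741701126099, -0.23162928223609924), (0.02427164651453495, 0.02440166287124157), 72.44886016845703)
```

View pics/c4.png

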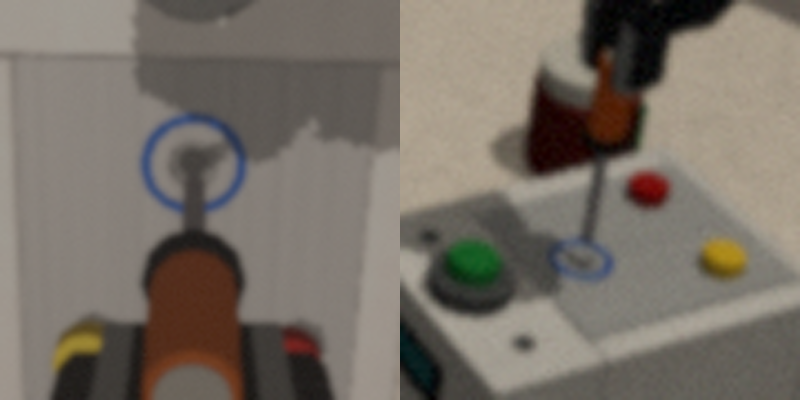

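The probe hangs right above the well. In the wrist frame the ring centre is at (257.9,188.9). In the side frame the ring is at (371.0,268.5) and the tip at (372.3,263.5).

Run:
```python
from ring import *
ring("w3.npz",(240,172,275,206)); ring("s3.npz",(362,258,382,278))
w=dict(np.load("w3.npz"));s=dict(np.load("s3.npz"))
for z in (.089,.091): print("tip wrist(193,150?)",ray(w,(257.9,185),z),"side",ray(s,(372.3,263.5),z))
```

```text
w3.npz 202 [257.38613861 187.01485149] lsq [ 0.57434429 -0.25145964] r 0.013711331700239958 enc (0.5742707252502441, -0.25147441029548645) 0.0149031151086092
s3.npz 24 [370.70833333 268.66666667] lsq [ 0.57187938 -0.25279446] r 0.01329835071369139 enc (0.571323812007904, -0.25367799401283264) 0.014666888862848282
tip wrist(193,150?) [ 0.56791068 -0.24930279  0.089     ] side [ 0.57786193 -0.25225034  0.089     ]
tip wrist(193,150?) [ 0.56730153 -0.24912656  0.091     ] side [ 0.57559837 -0.25363162  0.091     ]
```

```bash
python3 -m pendant '[{"jaw":-1,"tx":-0.1,"ty":0.05,"tz":-0.3,"ax":0,"ay":0,"az":0},{"jaw":-1,"tx":-0.1,"ty":0.05,"tz":-0.6,"ax":0,"ay":0,"az":0},{"jaw":-1,"tx":-0.1,"ty":0.05,"tz":-0.9,"ax":0,"ay":0,"az":0},{"jaw":-1,"tx":-0.1,"ty":0.05,"tz":-1.2,"ax":0,"ay":0,"az":0},{"jaw":-1,"tx":-0.1,"ty":0.05,"tz":-1.5,"ax":0,"ay":0,"az":0},{"jaw":-1,"tx":-0.1,"ty":0.05,"tz":-1.8,"ax":0,"ay":0,"az":0},{"jaw":-1,"tx":-0.1,"ty":0.05,"tz":-1.8,"ax":0,"ay":0,"az":0}]'
```

```text
clock: 7.65
position: [0.5738, -0.2524, 0.146]
ee_rot: [-0.0, 0.145, 0.989, 0.0]
contact_force: [0.1, -1.3, -0.3]
width: 0.0163
gripper_force: 29.4
```

```bash
python3 -m pendant '[{"jaw":-1,"tx":0,"ty":-0.05,"tz":-0.4,"ax":0,"ay":0,"az":0},{"jaw":-1,"tx":0,"ty":-0.05,"tz":-0.8,"ax":0,"ay":0,"az":0},{"jaw":-1,"tx":0,"ty":-0.05,"tz":-1.2,"ax":0,"ay":0,"az":0},{"jaw":-1,"tx":0,"ty":-0.05,"tz":-1.6,"ax":0,"ay":0,"az":0},{"jaw":-1,"tx":0,"ty":-0.05,"tz":-2,"ax":0,"ay":0,"az":0},{"jaw":-1,"tx":0,"ty":-0.05,"tz":-2,"ax":0,"ay":0,"az":0}]'
python3 - <<'E'
from rig import manip
s=manip.get_state();print(s["contact_force"],s["moment"],s["position"])
E
```

```text
clock: 8.4
position: [0.5737, -0.2528, 0.1259]
ee_rot: [-0.0, 0.145, 0.989, 0.0]
contact_force: [0.1, -0.4, -0.8]
width: 0.0163
gripper_force: 29.4
[ 0.09713191 -0.39709072 -0.77618716] [-0.01588177 -0.03394089 -0.02967218] [ 0.57374696 -0.25283168  0.1258522 ]
```

Forces are near zero. I continue to about 4 mm above the seat.

```bash
python3 -m pendant '[{"jaw":-1,"tx":0,"ty":0,"tz":-0.4,"ax":0,"ay":0,"az":0},{"jaw":-1,"tx":0,"ty":0,"tz":-0.8,"ax":0,"ay":0,"az":0},{"jaw":-1,"tx":0,"ty":0,"tz":-1.2,"ax":0,"ay":0,"az":0},{"jaw":-1,"tx":0,"ty":0,"tz":-1.6,"ax":0,"ay":0,"az":0},{"jaw":-1,"tx":0,"ty":0,"tz":-2,"ax":0,"ay":0,"az":0},{"jaw":-1,"tx":0,"ty":0,"tz":-2.4,"ax":0,"ay":0,"az":0},{"jaw":-1,"tx":0,"ty":0,"tz":-2.7,"ax":0,"ay":0,"az":0},{"jaw":-1,"tx":0,"ty":0,"tz":-2.7,"ax":0,"ay":0,"az":0}]'
python3 -m pendant '[{"jaw":-1,"tx":0,"ty":0,"tz":-0.1,"ax":0,"ay":0,"az":0},{"jaw":-1,"tx":0,"ty":0,"tz":-0.2,"ax":0,"ay":0,"az":0},{"jaw":-1,"tx":0,"ty":0,"tz":-0.2,"ax":0,"ay":0,"az":0}]'
```

```text
clock: 9.4
position: [0.5738, -0.2529, 0.099]
ee_rot: [-0.0, 0.145, 0.989, 0.0]
contact_force: [0.3, -1.5, -0.9]
width: 0.0164
gripper_force: 29.4
clock: 9.78
position: [0.574, -0.253, 0.0973]
ee_rot: [0.0, 0.145, 0.989, 0.0]
contact_force: [-0.8, -0.0, -0.3]
width: 0.0161
gripper_force: 29.4
```

```bash
python3 -m pendant '[{"jaw":-1,"tx":0,"ty":0,"tz":-0.05,"ax":0,"ay":0,"az":0},{"jaw":-1,"tx":0,"ty":0,"tz":-0.1,"ax":0,"ay":0,"az":0},{"jaw":-1,"tx":0,"ty":0,"tz":-0.1,"ax":0,"ay":0,"az":0}]'
python3 -m pendant '[{"jaw":-1,"tx":0,"ty":0,"tz":-0.05,"ax":0,"ay":0,"az":0},{"jaw":-1,"tx":0,"ty":0,"tz":-0.1,"ax":0,"ay":0,"az":0},{"jaw":-1,"tx":0,"ty":0,"tz":-0.1,"ax":0,"ay":0,"az":0}]'
```

```text
clock: 10.15
position: [0.574, -0.253, 0.0963]
ee_rot: [-0.0, 0.145, 0.989, 0.0]
contact_force: [0.4, 0.8, -1.5]
width: 0.0165
gripper_force: 29.4
clock: 10.52
position: [0.574, -0.253, 0.0953]
ee_rot: [-0.0, 0.145, 0.989, 0.0]
contact_force: [0.1, 0.5, -1.5]
width: 0.0162
gripper_force: 29.4
```

```bash
python3 -m pendant '[{"jaw":-1,"tx":0,"ty":0,"tz":-0.05,"ax":0,"ay":0,"az":0},{"jaw":-1,"tx":0,"ty":0,"tz":-0.05,"ax":0,"ay":0,"az":0}]'
python3 -m pendant '[{"jaw":-1,"tx":0,"ty":0,"tz":-0.05,"ax":0,"ay":0,"az":0},{"jaw":-1,"tx":0,"ty":0,"tz":-0.05,"ax":0,"ay":0,"az":0}]'
```

```text
clock: 10.78
position: [0.5741, -0.2531, 0.0951]
ee_rot: [0.0, 0.145, 0.989, -0.0]
contact_force: [-0.1, 0.9, 0.8]
width: 0.0158
gripper_force: 29.6
clock: 11.02
position: [0.5743, -0.2531, 0.0951]
ee_rot: [0.001, 0.145, 0.989, -0.0]
contact_force: [-0.9, 0.9, 6.1]
width: 0.0163
gripper_force: 29.9
```

Contact at z=0.095 with about 6 N matches the expected seat height. I release and go up.

```bash
python3 -m pendant '[{"jaw":-1,"tx":0,"ty":0,"tz":0.05,"ax":0,"ay":0,"az":0},{"jaw":0.3,"tx":0,"ty":0,"tz":0.05,"ax":0,"ay":0,"az":0},{"jaw":0.3,"tx":0,"ty":0,"tz":0.05,"ax":0,"ay":0,"az":0},{"jaw":0.3,"tx":0,"ty":0,"tz":0.05,"ax":0,"ay":0,"az":0},{"jaw":0.3,"tx":0,"ty":0,"tz":0.05,"ax":0,"ay":0,"az":0},{"jaw":0.3,"tx":0,"ty":0,"tz":2,"ax":0,"ay":0,"az":0},{"jaw":0.3,"tx":0,"ty":0,"tz":5,"ax":0,"ay":0,"az":0},{"jaw":0.3,"tx":0,"ty":0,"tz":9,"ax":0,"ay":0,"az":0},{"jaw":0.3,"tx":0,"ty":0,"tz":11,"ax":0,"ay":0,"az":0},{"jaw":0.3,"tx":0,"ty":0,"tz":11,"ax":0,"ay":0,"az":0}]'
python3 w.py w5 .118 .134
python3 - <<'E'
from rig import manip
from h import *
im=manip.get_image("side"); np.savez("s5.npz",**im)
a=cv2.imread("pics/w5.png")
cv2.imwrite("pics/c5.png",np.hstack([cv2.resize(a,(440,330)),cv2.resize(im["pixels"][210:300,330:420],(330,330),interpolation=2)]))
E
```

```text
clock: 12.28
position: [0.575, -0.2536, 0.2062]
ee_rot: [0.002, 0.145, 0.989, -0.001]
contact_force: [1.2, -0.8, 0.0]
width: 0.0556
gripper_force: 0.0
12.325 [ 0.5741 -0.2531  0.2045] [ 0.0005  0.145   0.9894 -0.0001] F [-0.0678 -0.106  -1.2915] w 0.055017573508423435 0.0
884 [430.   95.6] [ 0.5547 -0.0255  0.009 ] zmax 0.3712
226 [257.8 179.7] [ 0.5669 -0.2496  0.1135] zmax 0.1299
229 [283.5 229.9] [ 0.6385 -0.2414  0.0908] zmax 0.0925
78 [358.3 253. ] [ 0.7137 -0.1609  0.058 ] zmax 0.0604
[249 180  19  21 314] [258.0446 189.7803] [ 0.5727 -0.2516  0.1281] ((0.5739583373069763, -0.2516603171825409), (0.017546502873301506, 0.016634438186883926), 30.780607223510742)
```

View pics/c5.png

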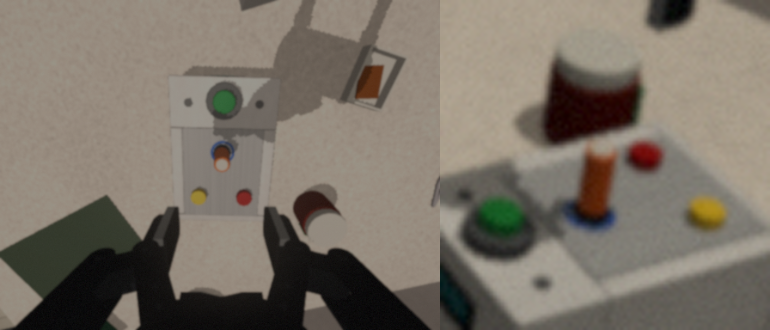

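The probe top is at z=0.128 (80+48 mm), so it is fully home and centred in the ring. It shows at wrist pixel (258,190). Next I shut the fingers and move above the button, at (0.514,-0.2325).

```bash
python3 -m pendant '[{"jaw":-1,"tx":-2,"ty":0.7,"tz":0,"ax":0,"ay":0,"az":0},{"jaw":-1,"tx":-4,"ty":1.4,"tz":0,"ax":0,"ay":0,"az":0},{"jaw":-1,"tx":-6,"ty":2.05,"tz":0,"ax":0,"ay":0,"az":0},{"jaw":-1,"tx":-6,"ty":2.05,"tz":-2,"ax":0,"ay":0,"az":0},{"jaw":-1,"tx":-6,"ty":2.05,"tz":-5,"ax":0,"ay":0,"az":0},{"jaw":-1,"tx":-6,"ty":2.05,"tz":-8,"ax":0,"ay":0,"az":0},{"jaw":-1,"tx":-6,"ty":2.05,"tz":-9.3,"ax":0,"ay":0,"az":0},{"jaw":-1,"tx":-6,"ty":2.05,"tz":-9.8,"ax":0,"ay":0,"az":0},{"jaw":-1,"tx":-6,"ty":2.05,"tz":-9.8,"ax":0,"ay":0,"az":0}]'
python3 -m pendant '[{"jaw":-1,"tx":0,"ty":0,"tz":-0.2,"ax":0,"ay":0,"az":0},{"jaw":-1,"tx":0,"ty":0,"tz":-0.4,"ax":0,"ay":0,"az":0},{"jaw":-1,"tx":0,"ty":0,"tz":-0.6,"ax":0,"ay":0,"az":0},{"jaw":-1,"tx":0,"ty":0,"tz":-0.7,"ax":0,"ay":0,"az":0},{"jaw":-1,"tx":0,"ty":0,"tz":-0.7,"ax":0,"ay":0,"az":0}]'
```

```text
clock: 13.5
position: [0.5143, -0.2327, 0.1065]
ee_rot: [0.0, 0.145, 0.989, -0.0]
contact_force: [0.0, -0.8, 0.1]
width: 0.0
gripper_force: 0.0
clock: 14.12
position: [0.5139, -0.2324, 0.0992]
ee_rot: [-0.0, 0.145, 0.989, 0.0]
contact_force: [0.5, -0.5, -0.6]
width: 0.0
gripper_force: 0.0
```

```bash
python3 -m pendant '[{"jaw":-1,"tx":0,"ty":0,"tz":-0.1,"ax":0,"ay":0,"az":0},{"jaw":-1,"tx":0,"ty":0,"tz":-0.2,"ax":0,"ay":0,"az":0},{"jaw":-1,"tx":0,"ty":0,"tz":-0.2,"ax":0,"ay":0,"az":0}]'
python3 -m pendant '[{"jaw":-1,"tx":0,"ty":0,"tz":-0.1,"ax":0,"ay":0,"az":0},{"jaw":-1,"tx":0,"ty":0,"tz":-0.1,"ax":0,"ay":0,"az":0}]'
```

```text
clock: 14.5
position: [0.514, -0.2325, 0.0972]
ee_rot: [-0.0, 0.145, 0.989, 0.0]
contact_force: [0.5, -0.9, -0.5]
width: 0.0001
gripper_force: 0.0
clock: 14.75
position: [0.514, -0.2325, 0.0962]
ee_rot: [-0.0, 0.145, 0.989, 0.0]
contact_force: [0.7, 0.4, -0.2]
width: 0.0
gripper_force: 0.0
```

Run:
```python
from rig import manip
from h import *
im=manip.get_image("side"); np.savez("s6.npz",**im); i0=dict(np.load("s5.npz"))
for i in (i0,im): blobs(i,(50,100,40),(85,255,255),(330,240,365,300))
W=world(im); d=(np.abs(im["depth"]-i0["depth"])>.01)
# gripper pixels near the button: lowest heights
P=W[d&(W[...,2]>.085)&(W[...,2]<.13)]; P=P[np.hypot(P[:,0]-.514,P[:,1]+.2325)<.03]
print(len(P),P[P[:,2].argsort()[:8]].round(4),P.mean(0))
a=cv2.resize(im["pixels"][220:300,305:395],(450,400),interpolation=2); cv2.imwrite("pics/c6.png",a)
```

```text
102 [346.1 269. ] [ 0.509  -0.2358  0.0999] zmax 0.6704
89 [346.3 269.4] [ 0.5086 -0.2367  0.0999] zmax 0.6704
42 [[ 0.5083 -0.2427  0.0906]
 [ 0.5072 -0.2349  0.1155]
 [ 0.5101 -0.2374  0.1182]
 [ 0.511  -0.2392  0.1189]
 [ 0.5175 -0.2417  0.1197]
 [ 0.5031 -0.235   0.1203]
 [ 0.506  -0.2379  0.1206]
 [ 0.5053 -0.2251  0.121 ]] [ 0.5068676  -0.23659547  0.12394797]
```

View pics/c6.png

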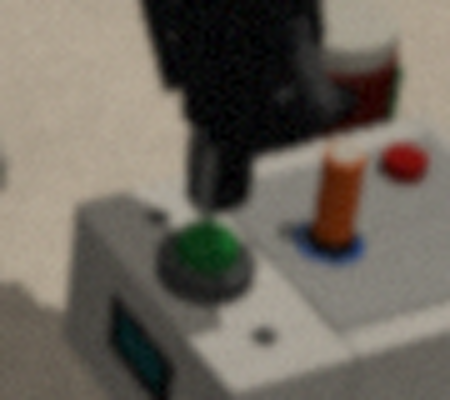

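The side crop shows the shut fingertips at (218,205), visibly above the button at (208,245). The depth puts the tips at about z=0.115, so shut they end short of the nominal TCP. I keep going down in small steps and watch the force.

```bash
python3 -m pendant '[{"jaw":-1,"tx":0,"ty":0,"tz":-0.2,"ax":0,"ay":0,"az":0},{"jaw":-1,"tx":0,"ty":0,"tz":-0.4,"ax":0,"ay":0,"az":0},{"jaw":-1,"tx":0,"ty":0,"tz":-0.4,"ax":0,"ay":0,"az":0}]'
python3 -m pendant '[{"jaw":-1,"tx":0,"ty":0,"tz":-0.2,"ax":0,"ay":0,"az":0},{"jaw":-1,"tx":0,"ty":0,"tz":-0.3,"ax":0,"ay":0,"az":0},{"jaw":-1,"tx":0,"ty":0,"tz":-0.3,"ax":0,"ay":0,"az":0}]'
```

```text
clock: 15.18
position: [0.5138, -0.2324, 0.092]
ee_rot: [-0.0, 0.145, 0.989, 0.0]
contact_force: [-0.1, 0.1, -0.1]
width: -0.0001
gripper_force: 0.0
clock: 15.55
position: [0.514, -0.2325, 0.0892]
ee_rot: [-0.0, 0.145, 0.989, 0.0]
contact_force: [0.2, -1.0, -0.5]
width: -0.0001
gripper_force: 0.0
```

```bash
python3 -m pendant '[{"jaw":-1,"tx":0,"ty":0,"tz":-0.2,"ax":0,"ay":0,"az":0},{"jaw":-1,"tx":0,"ty":0,"tz":-0.3,"ax":0,"ay":0,"az":0},{"jaw":-1,"tx":0,"ty":0,"tz":-0.3,"ax":0,"ay":0,"az":0}]'
cat > tip.py <<'E'
from rig import manip
from h import *
im=manip.get_image("side"); i0=dict(np.load("s5.npz")); W=world(im)
d=np.abs(im["depth"]-i0["depth"])>.008
P=W[d&(W[...,2]>.085)&(W[...,2]<.15)]; P=P[np.hypot(P[:,0]-.514,P[:,1]+.2325)<.03]
print("tip px",len(P),P[P[:,2].argsort()[:10]].round(4).tolist())
blobs(im,(50,100,40),(85,255,255),(330,240,365,300))
E
python3 tip.py
```

```text
clock: 15.92
position: [0.5139, -0.2325, 0.0862]
ee_rot: [-0.0, 0.145, 0.989, 0.0]
contact_force: [0.1, -0.2, -0.6]
width: 0.0001
gripper_force: 0.0
tip px 174 [[0.5071, -0.2435, 0.0918], [0.5105, -0.236, 0.1066], [0.5107, -0.2383, 0.108], [0.5176, -0.2405, 0.1084], [0.5052, -0.2373, 0.1101], [0.5035, -0.236, 0.1102], [0.5043, -0.2299, 0.1113], [0.5032, -0.2335, 0.1114], [0.5079, -0.2347, 0.1124], [0.5031, -0.236, 0.1131]]
79 [346.2 269.9] [ 0.5071 -0.2383  0.0995] zmax 0.1031
```

Tip bottom is at about z=0.106, so contact should come about 4 mm further down.

```bash
python3 -m pendant '[{"jaw":-1,"tx":0,"ty":0,"tz":-0.2,"ax":0,"ay":0,"az":0},{"jaw":-1,"tx":0,"ty":0,"tz":-0.4,"ax":0,"ay":0,"az":0},{"jaw":-1,"tx":0,"ty":0,"tz":-0.4,"ax":0,"ay":0,"az":0}]'
python3 -m pendant '[{"jaw":-1,"tx":0,"ty":0,"tz":-0.1,"ax":0,"ay":0,"az":0},{"jaw":-1,"tx":0,"ty":0,"tz":-0.2,"ax":0,"ay":0,"az":0},{"jaw":-1,"tx":0,"ty":0,"tz":-0.2,"ax":0,"ay":0,"az":0}]'
python3 -m pendant '[{"jaw":-1,"tx":0,"ty":0,"tz":-0.1,"ax":0,"ay":0,"az":0},{"jaw":-1,"tx":0,"ty":0,"tz":-0.2,"ax":0,"ay":0,"az":0},{"jaw":-1,"tx":0,"ty":0,"tz":-0.2,"ax":0,"ay":0,"az":0}]'
```

```text
clock: 16.35
position: [0.5138, -0.2324, 0.0821]
ee_rot: [-0.0, 0.145, 0.989, 0.0]
contact_force: [0.1, 0.8, -0.2]
width: -0.0
gripper_force: 0.0
clock: 16.73
position: [0.5139, -0.2325, 0.0802]
ee_rot: [-0.0, 0.145, 0.989, 0.0]
contact_force: [0.0, 1.1, -0.4]
width: 0.0002
gripper_force: 0.0
clock: 17.1
position: [0.514, -0.2325, 0.0785]
ee_rot: [0.0, 0.145, 0.989, 0.0]
contact_force: [-0.8, -0.1, 2.4]
width: -0.0004
gripper_force: 1.1
```

Contact has begun, at 2.4 N. Another 6 mm or so gives full travel.

```bash
python3 -m pendant '[{"jaw":-1,"tx":0,"ty":0,"tz":-0.1,"ax":0,"ay":0,"az":0},{"jaw":-1,"tx":0,"ty":0,"tz":-0.2,"ax":0,"ay":0,"az":0},{"jaw":-1,"tx":0,"ty":0,"tz":-0.3,"ax":0,"ay":0,"az":0},{"jaw":-1,"tx":0,"ty":0,"tz":-0.3,"ax":0,"ay":0,"az":0}]'
python3 -m pendant '[{"jaw":-1,"tx":0,"ty":0,"tz":-0.1,"ax":0,"ay":0,"az":0},{"jaw":-1,"tx":0,"ty":0,"tz":-0.15,"ax":0,"ay":0,"az":0},{"jaw":-1,"tx":0,"ty":0,"tz":-0.15,"ax":0,"ay":0,"az":0}]'
```

```text
clock: 17.6
position: [0.5141, -0.2325, 0.0754]
ee_rot: [0.0, 0.145, 0.989, 0.0]
contact_force: [-0.8, -0.4, 4.2]
width: -0.0002
gripper_force: 2.0
clock: 17.98
position: [0.5141, -0.2325, 0.0741]
ee_rot: [0.0, 0.145, 0.989, -0.0]
contact_force: [-0.8, 0.5, 5.8]
width: 0.0
gripper_force: 2.7
```

```bash
python3 -m pendant '[{"jaw":-1,"tx":0,"ty":0,"tz":-0.05,"ax":0,"ay":0,"az":0},{"jaw":-1,"tx":0,"ty":0,"tz":-0.1,"ax":0,"ay":0,"az":0},{"jaw":-1,"tx":0,"ty":0,"tz":-0.1,"ax":0,"ay":0,"az":0}]'
```

```text
clock: 18.35
position: [0.5141, -0.2326, 0.074]
ee_rot: [0.0, 0.145, 0.989, -0.0]
contact_force: [-2.0, 1.3, 9.7]
width: 0.0
gripper_force: 5.3
```

The button has bottomed out: z stopped moving and the force is well above 5 N. One slight extra press, then up and away.

```bash
python3 -m pendant '[{"jaw":-1,"tx":0,"ty":0,"tz":-0.05,"ax":0,"ay":0,"az":0},{"jaw":-1,"tx":0,"ty":0,"tz":-0.05,"ax":0,"ay":0,"az":0}]'
python3 -m pendant '[{"jaw":-1,"tx":0,"ty":0,"tz":0.4,"ax":0,"ay":0,"az":0},{"jaw":-1,"tx":0,"ty":0,"tz":1,"ax":0,"ay":0,"az":0},{"jaw":-1,"tx":0,"ty":0,"tz":3,"ax":0,"ay":0,"az":0},{"jaw":-1,"tx":0,"ty":0,"tz":6,"ax":0,"ay":0,"az":0},{"jaw":-1,"tx":0,"ty":0,"tz":10,"ax":0,"ay":0,"az":0},{"jaw":-1,"tx":0,"ty":0,"tz":12,"ax":0,"ay":0,"az":0},{"jaw":-1,"tx":0,"ty":0,"tz":12,"ax":0,"ay":0,"az":0},{"jaw":-1,"tx":0,"ty":0,"tz":12,"ax":0,"ay":0,"az":0}]'
python3 w.py w7 .096 .134
python3 - <<'E'
from rig import manip
from h import *
im=manip.get_image("side"); blobs(im,(50,100,40),(85,255,255),(330,240,365,300)); blobs(im,(0,130,60),(15,255,255),(355,230,395,280))
im=manip.get_image("top"); blobs(im,(50,100,40),(85,255,255),(360,180,440,240)); blobs(im,(20,120,80),(35,255,255),(360,150,440,240))
E
```

```text
clock: 18.6
position: [0.5141, -0.2326, 0.0739]
ee_rot: [0.0, 0.145, 0.989, -0.0]
contact_force: [-3.5, 1.9, 12.3]
width: -0.0001
gripper_force: 6.5
clock: 19.6
position: [0.5133, -0.232, 0.1909]
ee_rot: [-0.001, 0.145, 0.989, 0.001]
contact_force: [-1.1, -0.4, -1.0]
width: 0.0002
gripper_force: 0.0
19.65 [ 0.5131 -0.232   0.1906] [-0.0014  0.145   0.9894  0.0007] F [ 0.6007 -0.8869  0.0092] w 0.0002272934076894393 0.0
785 [423.5 151.4] [ 0.5549 -0.0251  0.009 ] zmax 0.3565
[245 177  26  26 540] [257.4222 189.413 ] [ 0.5133 -0.2312  0.1024] ((0.5141611695289612, -0.2313390076160431), (0.024348219856619835, 0.0243745818734169), 73.11322784423828)
91 [346.1 269.2] [ 0.5084 -0.2357  0.1001] zmax 0.1039
45 [385.6 252. ] [ 0.6353 -0.2452  0.0883] zmax 0.0915
112 [372.2 259.8] [ 0.5666 -0.2574  0.1064] zmax 0.1262
71 [394.2 212.2] [ 0.5139 -0.2321  0.1009] zmax 0.106
41 [415.9 173.1] [ 0.6221 -0.3     0.089 ] zmax 0.0943
```

The button is back up at z=0.102 and the probe is still seated. The arm is clear of everything.

```bash
python3 -c "
from rig import manip
print(manip.sign_off())"
```

```text
the job is handed in; nothing more can be done
None
```

I seated the orange probe fully in the large block's blue-ringed well, then pushed the green start button all the way down; it came back up, and I handed the job in at about 20 s on the robot's clock.

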